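# Crack check of a chair-lift piston rod

### The job

A spare chair-lift piston rod is due for its crack check. First raise the laptop's half-shut screen until it stands just past upright, about 100 degrees from the keyboard, and let go of it; then take the yellow-capped rod from the rack and lower it upright through the bore of the blue test coil, never touching the coil with the rod, until the black band on the rod is level with the coil's white mouth ring. Finish while still holding the rod there, motionless and centred in the bore, so that the reading can be taken; leave the other two rods, the mug and the tape roll where they are.

Things in the scene. Friction and masses are not known exactly. Their poses are not given: they have to be found in the camera images.
- laptop: aluminium laptop, 212 mm deep (x) by 300 mm wide (y), its keyboard half 16 mm high; it does not slide. Origin: centre of its underside on the table; z up, +x from its front edge towards its hinge (away from the robot, give or take its yaw), y along the hinge
- screen (a joint): opening angle of the laptop's screen, rad: 0 shut on the keyboard, 1.57 upright, 2.3 the end of its travel. It starts between 0.7 and 1.0. The hinge is stiff: the screen stays where it is left, and 3 to 7 N at its free edge, across the panel, moves it
- screen_hinge (a point): middle of the hinge line, 18 mm above the table and 102 mm behind the laptop's centre (laptop frame: x 0.102, z 0.018). The hinge line runs along the laptop's y
- screen_edge (a point): middle of the screen's free edge, on the display side; 206 mm from the hinge line. The panel is 298 mm wide and 8 mm thick; the display side faces the keyboard and the robot
- coil: blue round test coil (74 mm across, 45 mm high) held by an aluminium column on a dark steel base plate 135 by 90 by 12 mm; fixed. Origin: on the table straight below the bore; z up. The column stands behind the coil on the coil's +x side and its top, 115 mm up, is lower than the mouth
- coil_mouth (a point): centre of the top face of the coil's white mouth ring, 120 mm above the table. The bore is vertical, 24 mm in diameter, 45 mm long and open at both ends; below it is free down to the base plate's top at 12 mm
- rack: grey rack, 215 (x) by 60 (y) by 50 mm high, fixed; origin: centre of its underside. Three upright holes 14 mm wide and 40 mm deep in a row along its x axis, 70 mm apart, the middle one at its centre. Each holds a rod; the order varies
- rod_yellow: the rod to be tested: bright steel, 12 mm in diameter, 180 mm long in all, about 0.14 kg, standing upright in the rack. Its top 40 mm are a yellow plastic cap 17 mm in diameter (the place to grip). Origin: centre of its lower end (10 mm above the table at the start); z along the rod towards the cap. A dark ring near the lower end is only a clip groove
- rod_yellow_band (a point): middle of the 8 mm wide black band on the yellow-capped rod, on its axis, 85 mm above its lower end
- rod_white: same kind of rod with a white cap, standing in the rack; leave alone. Origin: centre of its lower end
- rod_red: same kind of rod with a red cap, standing in the rack; leave alone. Origin: centre of its lower end
- mug: blue mug, 82 mm across and 95 mm high; leave alone. Origin: centre of its underside
- tape: roll of brown packing tape lying flat, 100 mm across, 48 mm high; leave alone. Origin: centre of its underside
Not all that is in view belongs to the job. What is shaped like the rod_yellow but orange is not meant. Leave any green or turquoise look-alike of the coil alone.

How it is judged:
On the way, in this order (a step that is already met when the one before it is completed fails the run):
1. the screen stands at 94 to 106 degrees and the robot has let go of it (value of joint screen between 1.64 and 1.85 rad and contact force between laptop and the fingers below 0.05 N and contact force between laptop and the arm below 0.05 N), for 0.3 s.
2. the yellow-capped rod is held above the coil's mouth, its lower end over the bore (z of rod_yellow in the frame of coil_mouth above 0 m and horizontal distance between rod_yellow and coil_mouth below 0.008 m and contact force between rod_yellow and the fingers above 1 N), for 0.1 s.
At the end, for the whole second after the job is handed in: Screen alone at 94 to 106 degrees. Fingers hold the yellow-capped rod still, nothing else touching it: band middle within 6 mm of the mouth ring's top, rod axis within 3.5 mm of the bore axis at the band and 4.5 mm at the lower end, leaning under 4 degrees (all of step 1 and z of rod_yellow_band in the frame of coil_mouth between -0.006 and 0.006 m and horizontal distance between rod_yellow_band and coil_mouth below 0.0035 m and horizontal distance between rod_yellow and coil_mouth below 0.0045 m and angle between rod_yellow's own z axis and vertical below 0.07 rad and linear speed of rod_yellow below 0.01 m/s and contact force between rod_yellow and the fingers above 1 N and contact force between rod_yellow and coil below 0.05 N); the arm keeps its last pose, push and grip.
It fails at once if the yellow-capped rod touches the coil or its stand (contact force between rod_yellow and coil above 0.1 N).
It fails at once if another rod is disturbed (moved 10 mm or tipped) (distance of any of rod_white, rod_red from where it was at the start of the episode above 0.01 m or angle between any of rod_white, rod_red's own z axis and vertical above 0.15 rad).
It fails at once if the mug or the tape roll is moved by 15 mm (distance of any of mug, tape from where it was at the start of the episode above 0.015 m).
It also fails if it takes over 67 s, if anything falls off the work surface, if the arm or the gripper's body presses on something with over 40 N, if the wrist force passes 120 N, or if a joint passes its speed limit or range.

### The arm

A 6-joint arm with a two-finger parallel gripper is mounted at the origin on the work surface. World frame = base frame: x ahead of the robot, y to its left, z up, the work surface at z = 0. Lengths are in m, angles in rad, forces in N, time in s.
With the tool pointing down it reaches from about 0.275 to 0.75 m from the base axis. Payload 10.2 kg.
Tool frame: the origin (TCP) lies on the centre line of the jaws, within the pads' length; the fingertips stand 22 mm ahead of it and the grasp point (between the pads) lies 3 mm ahead of it; z points along the fingers, y is the line along which they close (so a half turn about z gives the same grasp; the last joint's range is limited). The gripper opens to 88 mm and grips with 3 to 60 N. Pads are 18 mm wide; open, the fingers measure 123 mm over their backs; the gripper's body (75 mm by 187 mm) begins 45 mm behind the grasp point.
Start: joints at [-1.372, 0.313, 1.498, -0, 1.331, -0.223], TCP at [0.215, -0.479, 0.261] pointing down, gripper open.
Joint ranges: [-2.94, 2.94], [-0.97, 2.17], [0.19, 2.56], [-1.23, 4.37], [0.02, 3.11], [-2.88, 2.88]. Speed limits (rad/s): [2.39, 2.39, 3.01, 3.14, 3.14, 3.14].

### API

Orientations are given as a unit quaternion [w, x, y, z].
In Python, from plant import manip gives the robot as it stands.
- The arm moves only by the shell command python3 -m crank 'ROWS' [FORCE]. ROWS is JSON, a list of rows, each a list of 5 numbers: the shift along the world's x, y, z in cm, then the turn about the world's z in rad, then the closure, from 0 (fully open) to 1 (shut). In form: [[tx, ty, tz, roll, grip], ...]. A call has exactly 10 rows; each row is the pose to reach, as a shift and turn from the pose commanded when the call began; what a row does not reach only later rows make up. A row lasts 1/10 s, in which the tool goes at most 50 mm and 8.59 degrees, less where a joint would pass 70% of its speed; a pose out of reach is approached as far as the arm can. A call with a gripper value outside its range is refused whole. The fingers move at their own pace and stop on an object; FORCE is the grip in N (left out, the last holds). Time passes only in rows, so rows that repeat a pose let the fingers close, or fill a call up. It gives the time, the measured TCP pose, the force, the opening and the grip force at its end, in the units of the state.
- manip.get_state(): the state, without advancing time (a new reading comes with each control period).
- manip.grab_frame(name): name is "scene" or "top" or "wrist"; returns a dict with "frame" (480x640x3 uint8, red, green, blue), "mtx" (3x3 intrinsics, pixels), "world_to_cam" (4x4, takes a point from world to camera coordinates). Camera axes: x right, y down, z forward; pixel columns grow to the right and rows downward; lengths in m; the calibration is good to about 2 mm. A picture is of the moment at which its call begins. There is no depth.
- manip.hand_in(): hands the job in; it is judged then, once.
The state is a dict: "clock": time; "qpos": joint angles; "qvel": joint speeds; "effort": joint torques, N m; "eef_pos": TCP position; "orientation": TCP orientation; "contact_force": force on the tool from outside, world axes, zero at the start; "moment": the same for the moment, N m; "width": opening from 0.0 (shut) to 1.0 (fully open); "finger_force": force on a finger pad.
Only numpy, scipy, OpenCV 4.12 (cv2) and the standard library are available. Lean on these libraries where they do the work, as an engineer would, in place of code of your own. Each camera call takes 0.05 s, during which the arm holds its last target. There are 200 camera calls.

## Working session

There is one attempt and no reset: what is moved stays moved. The work goes in short steps, Python scripts to look and compute and a shell command to move; the robot and the scene stay as the last step left them, time stands still between calls to the robot, and variables do not carry over. Pictures are saved under pics/ and viewed, at most 10 in all, crops included, and the job is handed in when it is done.

```bash
mkdir -p pics
cat > h.py <<'E'
import numpy as np, cv2
from plant import manip
def grab(n,save=None):
    f=manip.grab_frame(n)
    if save: cv2.imwrite('pics/'+save,f['frame'][:,:,::-1])
    return f
def ray(f,u,v):
    T=np.array(f['world_to_cam']);R=T[:3,:3];c=-R.T@T[:3,3]
    d=R.T@np.linalg.solve(np.array(f['mtx']),[u,v,1.]);return c,d/np.linalg.norm(d)
def onz(f,u,v,z):
    c,d=ray(f,u,v);return c+d*(z-c[2])/d[2]
def proj(f,p):
    q=np.array(f['world_to_cam'])@np.append(p,1);q=np.array(f['mtx'])@q[:3];return q[:2]/q[2]
def tri(*frs):
    A=np.zeros((3,3));b=np.zeros(3)
    for f,u,v in frs:
        c,d=ray(f,u,v);M=np.eye(3)-np.outer(d,d);A+=M;b+=M@c
    return np.linalg.solve(A,b)
E
python3 - <<'E'
from h import *
a=grab('top','top0.png');b=grab('scene','scene0.png')
import pickle;pickle.dump((a,b),open('f0.pkl','wb'))
for f in(a,b):print(ray(f,320,240))
print(manip.get_state())
E
```

```text
(array([ 0.35607355, -0.08634482,  1.21956432]), array([ 0.16834338,  0.00120712, -0.98572768]))
(array([ 1.15211351, -0.37761617,  1.05242062]), array([-0.54360561,  0.26920762, -0.79499698]))
{'clock': 0.1, 'qpos': array([-1.37241053e+00,  3.13381040e-01,  1.49831528e+00,  3.76265709e-05,
        1.33099041e+00, -2.23417172e-01]), 'qvel': array([ 1.07656738e-03, -1.81325402e-03, -3.41885482e-03,  1.36107362e-05,
        9.42002299e-04, -1.41629620e-03]), 'effort': array([ 1.75358113e-03, -4.02813041e+01, -2.52646190e+01,  6.94893161e-02,
        3.42107587e-02, -4.85843123e-05]), 'eef_pos': array([ 0.21489076, -0.47881194,  0.26024219]), 'orientation': array([-5.46765806e-04,  9.77843385e-01,  2.09337086e-01,  2.51174166e-05]), 'contact_force': array([-0.42487739, -0.10190211,  0.35392063]), 'moment': array([-0.02282767,  0.04263867, -0.0064621 ]), 'finger_force': 0.0, 'width': 1.0009297369725583}
```

View pics/top0.png

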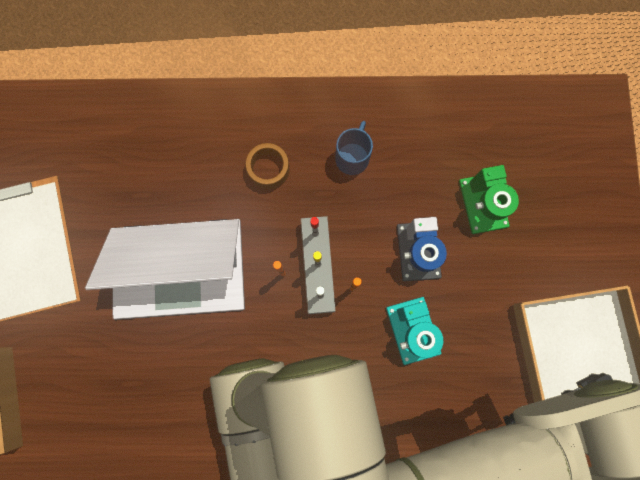

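View pics/scene0.png

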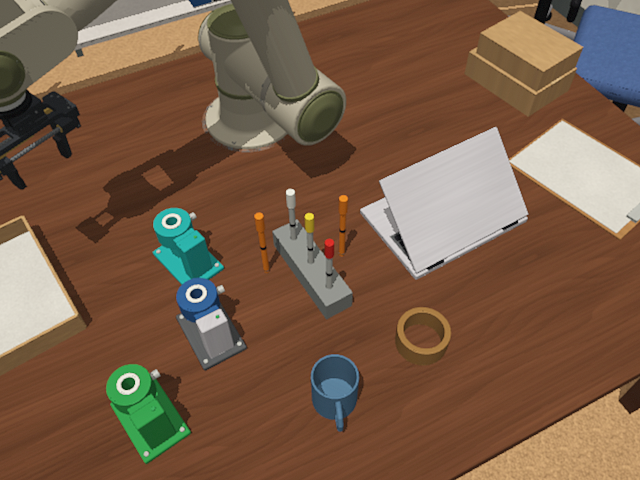

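Top view: laptop on the left with hinge (112,228)-(240,220) and free edge (88,287)-(237,273), yellow cap (317,256), white (320,292), red (314,222), two orange free-standing decoys (277,265) and (357,282), blue coil mouth (429,253), green (502,199) and turquoise (426,340) look-alikes. Now measuring.

Run:
```python
from h import *
import pickle;a,b=pickle.load(open('f0.pkl','rb'))
def hsv(f):return cv2.cvtColor(f['frame'],cv2.COLOR_RGB2HSV)
def blobs(m,mn=15):
    n,l,s,c=cv2.connectedComponentsWithStats(m.astype(np.uint8));return [(c[i].round(1),s[i]) for i in range(1,n) if s[i][4]>=mn]
for nm,f in(('top',a),('scene',b)):
    h=hsv(f)
    print(nm,'yellow',blobs(cv2.inRange(h,(25,150,120),(34,255,255))))
    print('blue',[(c,s) for c,s in blobs(cv2.inRange(h,(105,160,50),(120,255,255)),100)])
    print('orange',blobs(cv2.inRange(h,(8,200,180),(18,255,255)),25))
# white bore rings
for nm,f,(u,v) in(('top',a,(429,253)),('scene',b,(196,294))):
    r=22;x=f['frame'][v-r:v+r,u-r:u+r].min(2)
    for c,s in blobs(x>150,40): print(nm,'ring',c+[u-r,v-r],s)
y=lambda f,u,v,z:onz(f,u,v,z).round(4)
print('yel',y(a,317,256,.19),'wh',y(a,320,291,.19),'red',y(a,314,221,.19),'mouth',y(a,429,253,.12))
print('or',y(a,277,265,.19),y(a,357,282,.19))
for n,p in dict(fl=(114,318),fr=(244,310)).items(): print(n,y(a,*p,.016))
# scene: hinge corners approx; edges
print('scene hinge L,R',y(b,527,215,.012),y(b,417,274,.012))
# free edge corners triangulated: left(+y)=top(88,287)/scene(497,129); right=(237,273)/(382,184)
for p in(((88,287),(497,129)),((237,273),(382,184))):print('edge',tri((a,*p[0]),(b,*p[1])).round(4))
s=np.vstack([np.hstack([cv2.resize(f['frame'][v-30:v+30,u-40:u+40],(400,300),interpolation=2) for u,v in q]) for f,q in((a,((317,256),(429,253))),(b,((305,230),(200,305))))])
cv2.imwrite('pics/crop1.png',s[:,:,::-1])
```

```text
top yellow [(array([316.8, 255.4]), array([313, 252,   8,   8,  53], dtype=int32))]
blue [(array([429.8, 250.5]), array([413, 232,  32,  38, 412], dtype=int32))]
orange [(array([356.6, 281.1]), array([353, 277,   8,   9,  54], dtype=int32))]
scene yellow [(array([308.8, 216.3]), array([305, 213,   9,   8,  58], dtype=int32))]
blue [(array([197.6, 300.1]), array([177, 278,  43,  44, 985], dtype=int32))]
orange [(array([343., 198.]), array([339, 195,   9,   7,  51], dtype=int32)), (array([258.4, 215.8]), array([255, 213,   8,   7,  49], dtype=int32))]
top ring [429.3 252.1] [ 14  13  18  17 156]
scene ring [195.9 293.2] [ 12  12  21  19 201]
scene ring [213.  313.2] [32 38 12  6 40]
yel [ 0.4998 -0.0789  0.19  ] wh [ 0.4306 -0.0842  0.19  ] red [ 0.5706 -0.0734  0.19  ] mouth [ 0.5138 -0.3151  0.12  ]
or [4.826e-01 3.000e-04 1.900e-01] [ 0.4476 -0.1569  0.19  ]
fl [0.3862 0.3852 0.016 ]
fr [0.4016 0.0896 0.016 ]
scene hinge L,R [0.5883 0.4086 0.012 ] [0.6102 0.1112 0.012 ]
edge [0.4469 0.3905 0.154 ]
edge [0.4732 0.0895 0.1597]
```

View pics/crop1.png

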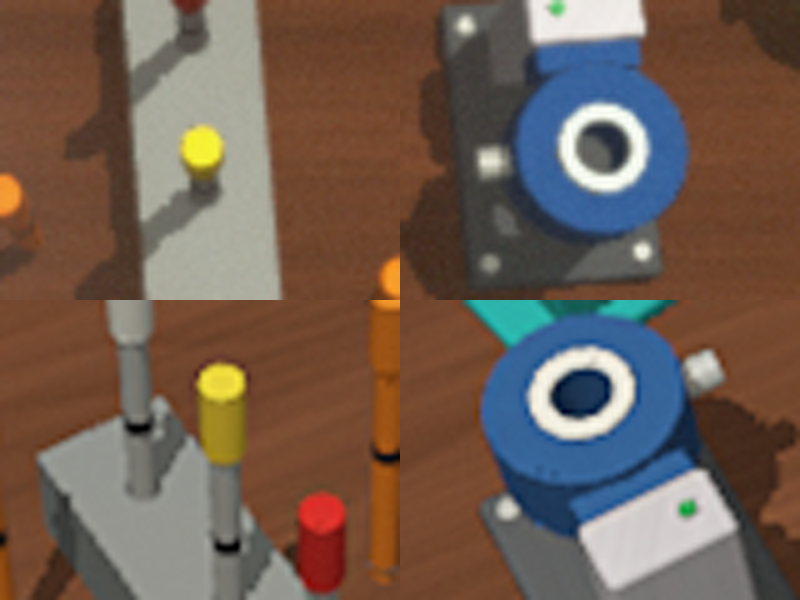

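The crop confirms the target: bright yellow cap on a steel rod in the middle hole, with the blue coil's ring at top-image (429,252). The orange rods stand outside the rack and the turquoise and green coils are look-alikes. All measured heights and sizes are consistent. Now moving to the laptop.

```bash
python3 -m crank '[[3,0,4,0,1],[7,3,7,0,1],[11,7,7,-0.1,1],[15,11,7,-0.2,1],[18.5,15,7,-0.35,1],[18.5,20,7,-0.35,1],[18.5,25,7,-0.35,1],[18.5,30,7,-0.35,1],[18.5,35,7,-0.35,1],[18.5,40,7,-0.35,1]]' 20
python3 -m crank '[[0,5,0,0,1],[0,10,0,0,1],[0,15,0,0,1],[0,20,0,0,1],[0,24,0,0,1],[0,28,0,0,1],[0,28,0,0,1],[0,28,0,0,1],[0,28,0,0,1],[0,28,0,0,1]]'; python3 -c "
from h import *
f=grab('wrist','w1.png');print(proj(f,[.463,.2,.157]))
st=manip.get_state();print(st['eef_pos'],st['orientation'],st['qpos'],st['contact_force'])"
```

```text
clock: 1.1
eef_pos: [0.3993, -0.1003, 0.3305]
orientation: [-0.0, 0.999, 0.036, -0.0]
contact_force: [1.1, -0.0, -0.4]
width: 0.117
finger_force: 0.0
clock: 2.1
eef_pos: [0.4, 0.1768, 0.3307]
orientation: [0.0, 0.999, 0.035, -0.0]
contact_force: [0.5, -0.4, -0.7]
width: 0.005
finger_force: 0.0
[289.03178592 133.79602062]
[0.40005076 0.17685968 0.33077119] [3.39653816e-05 9.99387412e-01 3.49971194e-02 3.88006716e-05] [ 1.47174432e-01  7.03333898e-02  1.61063827e+00 -7.66555281e-05
  1.46055148e+00  1.64797065e+00] [ 0.5043162  -0.64100714 -0.33885507]
```

View pics/w1.png

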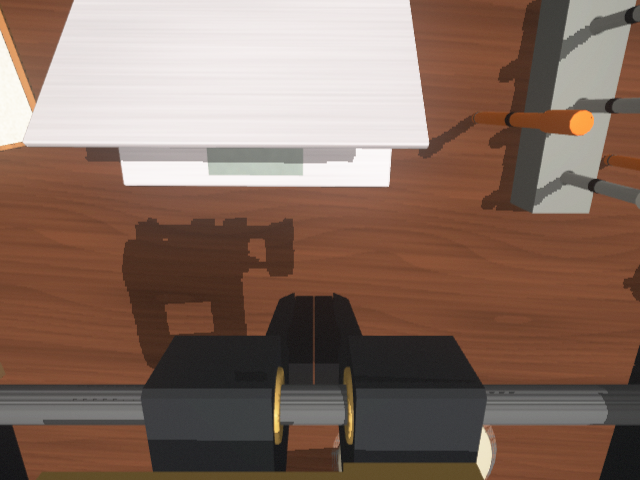

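The wrist view shows the free edge at row 143, columns 28-428, with the closed fingers in front of it. The edge is about 5 mm nearer than estimated. Descending in front of it, then pushing along its arc.

```bash
python3 -m crank '[[0,2,-4,0,1],[0,2,-8,0,1],[0,2,-12,0,1],[0,2,-16,0,1],[0,2,-17.5,0,1],[1,2,-17.5,0,1],[2,2,-17.5,0,1],[3,2,-17.5,0,1],[4,2,-17.2,0,1],[5,2,-17,0,1]]'
python3 -m crank '[[1.2,0,0.9,0,1],[2.4,0,1.8,0,1],[3.6,0,2.7,0,1],[4.8,0,3.5,0,1],[6,0,4.1,0,1],[7.2,0,4.6,0,1],[8.4,0,5,0,1],[9.6,0,5.2,0,1],[10.8,0,5.3,0,1],[12,0,5.3,0,1]]'
python3 -c "
from h import *
f=grab('scene','s2.png')"
```

```text
clock: 3.15
eef_pos: [0.4473, 0.1978, 0.1616]
orientation: [0.0, 0.999, 0.036, -0.005]
contact_force: [-37.0, -1.3, 25.7]
width: 0.007
finger_force: 17.8
clock: 4.15
eef_pos: [0.5704, 0.1981, 0.2149]
orientation: [-0.0, 0.999, 0.036, -0.0]
contact_force: [-4.8, 1.7, 3.0]
width: 0.003
finger_force: 2.3
```

View pics/s2.png

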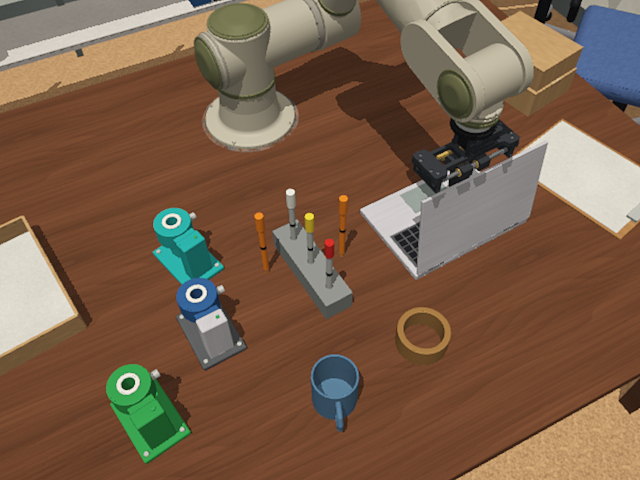

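The screen is nearly upright, with its top corners at (546,147) and (421,197). Computing its angle.

```bash
cat >> h.py <<'E'
def ang(f,u,v,side,H=np.array([.600,.253,.018]),yaw=.07):
    ex=np.array([np.cos(yaw),np.sin(yaw),0]);ey=np.array([-ex[1],ex[0],0])
    c,d=ray(f,u,v);t=((H+side*.149*ey-c)@ey)/(d@ey);p=c+t*d-H
    return np.arctan2(p[2],-(p@ex)),np.hypot(p[2],p@ex),(p+H).round(3)
E
python3 - <<'E'
from h import *
import pickle;a,b=pickle.load(open('f0.pkl','rb'))
print(ang(b,497,129,1),ang(b,382,184,-1))
print(ang(b,546,147,1),ang(b,421,197,-1))
# edges of hinge in scene0 at panel bottom
print(ang(b,527,212,1),ang(b,417,268,-1))
E
```

```text
(np.float64(0.7770192420944124), np.float64(0.19756737791052154), array([0.449, 0.392, 0.157])) (np.float64(0.8123385653317915), np.float64(0.19670976951818908), array([0.475, 0.095, 0.161]))
(np.float64(1.4925915724816174), np.float64(0.1907911647442389), array([0.575, 0.401, 0.208])) (np.float64(1.4659619082524007), np.float64(0.2148638069793657), array([0.588, 0.103, 0.232]))
(np.float64(1.6434754238339193), np.float64(0.010253986358824276), array([0.59 , 0.402, 0.028])) (np.float64(1.708434041319692), np.float64(0.024900486981853844), array([0.614, 0.105, 0.043]))
```

```bash
python3 -m crank '[[0.6,0,0,0,1],[1.2,0,0,0,1],[1.8,0,0,0,1],[2.4,0,0,0,1],[3,0,0,0,1],[3.6,0,0,0,1],[4.2,0,0,0,1],[4.7,0,0,0,1],[4.7,0,0,0,1],[4.7,0,0,0,1]]'
python3 -c "
from h import *
a=grab('top');b=grab('scene')
s=np.hstack([cv2.resize(b['frame'][110:290,350:570],(440,360)),cv2.resize(a['frame'][190:340,70:260],(360,360)[:2])])
cv2.imwrite('pics/c3.png',s[:,:,::-1])"
```

```text
clock: 5.2
eef_pos: [0.6172, 0.1976, 0.2135]
orientation: [0.0, 0.999, 0.036, 0.0]
contact_force: [-1.1, 0.5, 0.2]
width: 0.006
finger_force: 0.3
```

View pics/c3.png

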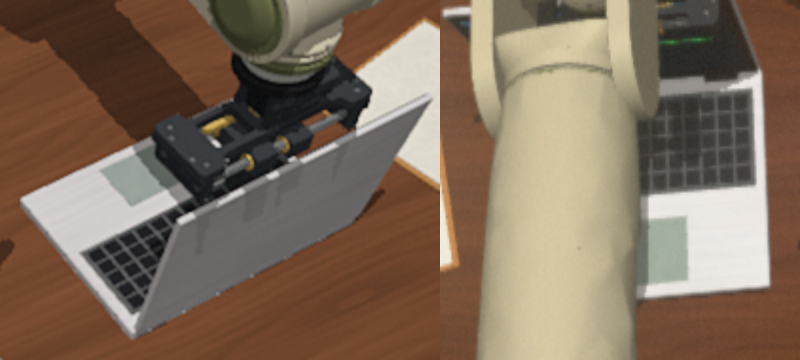

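Corners are now at scene (566,157) and (441,217). Backing off and re-measuring.

```bash
python3 -m crank '[[-2,0,0,0,1],[-5,0,0,0,1],[-9,0,0,0,1],[-13,0,2,0,1],[-15,0,6,0,1],[-15,0,10,0,1],[-15,0,12,0,1],[-15,-4,13,0,0.5],[-15,-9,13,0,0.4],[-15,-14,13,0,0.4]]'
python3 - <<'E'
from h import *
a=grab('top');b=grab('scene')
print(ang(b,566,157,1),ang(b,441,217,-1))
s=np.hstack([cv2.resize(b['frame'][120:280,400:580],(450,400)),cv2.resize(a['frame'][180:320,70:190],(343,400))])
cv2.imwrite('pics/c4.png',s[:,:,::-1])
E
```

```text
clock: 6.3
eef_pos: [0.4667, 0.0563, 0.3445]
orientation: [0.0, 0.999, 0.037, 0.001]
contact_force: [1.0, 0.9, -0.5]
width: 0.256
finger_force: 0.0
(np.float64(1.731249178726939), np.float64(0.20654296199162345), array([0.622, 0.404, 0.222])) (np.float64(1.7277185692684736), np.float64(0.21951421360409584), array([0.645, 0.107, 0.235]))
```

View pics/c4.png

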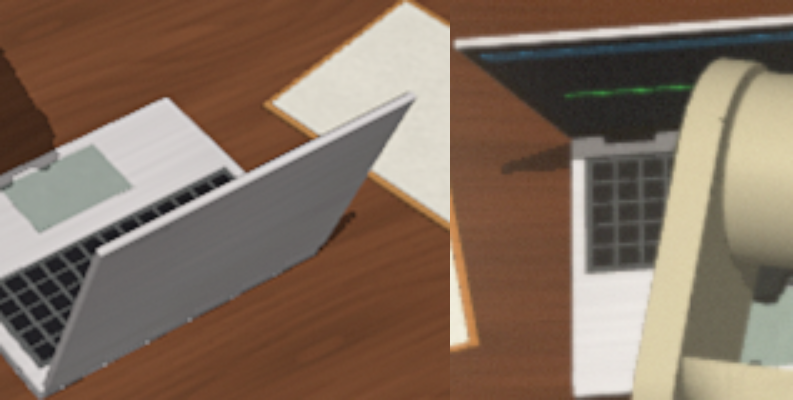

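The screen stays open: left corner at scene (565,158) / top (72,196), right corner at scene (439,221).

Run:
```python
from h import *
import pickle;a,b=pickle.load(open('f0.pkl','rb'))
p=tri((a,72,196),(b,565,158));print(p)
print(onz(a,72,196,.221), ang(b,565,158,1),ang(b,439,221,-1))
# hinge check in top: base back-left corner at crop(572,140)
print(onz(a,70+122/2.858,180+150/2.858,.016))
f=grab('wrist');st=manip.get_state();print(st['eef_pos'])
```

```text
[0.62047468 0.4037918  0.21698443]
[0.61885069 0.40071806 0.221     ] (np.float64(1.7288484232447416), np.float64(0.2028756238890029), array([0.621, 0.404, 0.218])) (np.float64(1.7264954600469191), np.float64(0.20592064876711672), array([0.642, 0.107, 0.221]))
[0.5840638  0.39931289 0.016     ]
[0.46706105 0.05542613 0.34417228]
```

Screen ≈1.73 rad, in the window. Now hovering over the yellow rod with the gripper half open.

```bash
python3 -m crank '[[1,-4,0,0,0.4],[2,-8,0,0,0.4],[3,-12,0,0,0.4],[3.3,-13.5,0,0,0.4],[3.3,-13.5,0,0,0.4],[3.3,-13.5,0,0,0.4],[3.3,-13.5,0,0,0.4],[3.3,-13.5,0,0,0.4],[3.3,-13.5,0,0,0.4],[3.3,-13.5,0,0,0.4]]'
python3 - <<'E'
from h import *
import pickle;a,b=pickle.load(open('f0.pkl','rb'))
print('yel tri',tri((a,316.8,255.0),(b,308.9,216)),onz(a,316.8,255,.19),onz(b,308.9,216,.19))
print('mouth tri',tri((a,429.3,252.1),(b,195.9,293.2)),onz(a,429.3,252.1,.12),onz(b,195.9,293.2,.12))
f=grab('wrist','w5.png')
h=cv2.cvtColor(f['frame'],cv2.COLOR_RGB2HSV);m=cv2.inRange(h,(22,130,80),(34,255,255))
n,l,s,c=cv2.connectedComponentsWithStats(m)
for i in range(1,n):
    if s[i][4]>100: print(c[i],s[i],onz(f,*c[i],.19))
print(manip.get_state()['eef_pos'])
E
```

```text
clock: 7.45
eef_pos: [0.4998, -0.0768, 0.3438]
orientation: [0.0, 0.999, 0.036, 0.0]
contact_force: [-0.4, 0.7, 0.5]
width: 0.601
finger_force: 0.0
yel tri [ 0.5022806  -0.07812138  0.18780487] [ 0.50183882 -0.07847553  0.19      ] [ 0.50404264 -0.07853823  0.19      ]
mouth tri [ 0.51637986 -0.31584714  0.11665058] [ 0.51570458 -0.31577685  0.12      ] [ 0.51892372 -0.31546861  0.12      ]
[314.83333333 216.84027778] [304 200  23  33 576] [ 0.50712483 -0.07634598  0.19      ]
[ 0.49984474 -0.07689806  0.34377953]
```

View pics/w5.png

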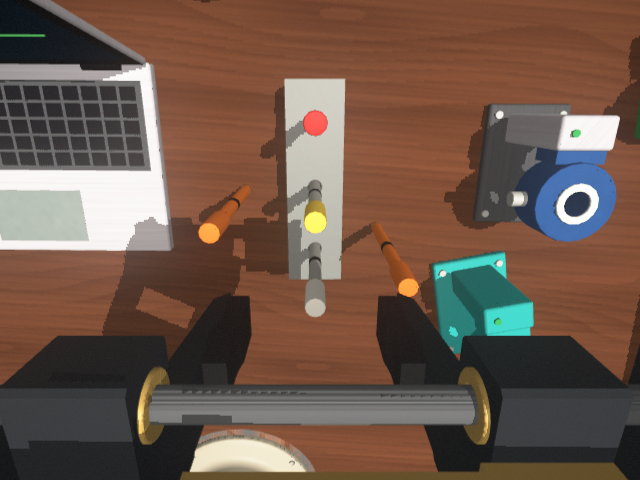

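Wrist view: yellow cap top centred ≈(315,222), fingers straddle it in y, and the orange rods at (209,231) and (408,287) stay clear. Descending and gripping.

```bash
python3 -m crank '[[0.3,-0.1,-3,0,0.4],[0.3,-0.1,-6,0,0.4],[0.3,-0.1,-9,0,0.4],[0.3,-0.1,-12,0,0.4],[0.3,-0.1,-15,0,0.4],[0.3,-0.1,-17,0,0.4],[0.3,-0.1,-17,0,0.4],[0.3,-0.1,-17,0,0.7],[0.3,-0.1,-17,0,1],[0.3,-0.1,-17,0,1]]' 25
python3 -m crank '[[0,0,0,0,1],[0,0,0,0,1],[0,0,0,0,1],[0,0,0,0,1],[0,0,0,0,1],[0,0,0,0,1],[0,0,0,0,1],[0,0,0,0,1],[0,0,0,0,1],[0,0,0,0,1]]' 25
python3 - <<'E'
from h import *
f=grab('wrist');x=f['frame'][170:240,540:615].min(2)
n,l,s,c=cv2.connectedComponentsWithStats((x>150).astype(np.uint8))
E
```

```text
clock: 8.5
eef_pos: [0.5033, -0.0784, 0.1748]
orientation: [0.0, 0.999, 0.036, 0.001]
contact_force: [1.0, -0.2, 1.0]
width: 0.354
finger_force: 0.0
clock: 9.5
eef_pos: [0.5031, -0.0783, 0.1741]
orientation: [0.0, 0.999, 0.036, 0.0]
contact_force: [0.4, -0.3, 4.8]
width: 0.182
finger_force: 25.0
```

```bash
python3 -m crank '[[0,0,1,0,1],[0,0,2,0,1],[0,0,3.5,0,1],[0,0,5,0,1],[0,0,7.5,0,1],[0,0,10,0,1],[0,0,13,0,1],[0,0,16,0,1],[0,0,19,0,1],[0,0,19,0,1]]'
python3 -m crank '[[0,-3,0,0,1],[0.2,-6,0,0,1],[0.4,-9,0,0,1],[0.6,-12,0,0,1],[0.8,-15,0,0,1],[1,-17,0,0,1],[1,-17,0,0,1],[1,-17,0,0,1],[1,-17,0,0,1],[1,-17,0,0,1]]'
python3 - <<'E'
from h import *
a=grab('top');b=grab('scene');w=grab('wrist')
import pickle;pickle.dump((a,b,w),open('f1.pkl','wb'))
p=manip.get_state()['eef_pos'];print(p)
A=cv2.resize(a['frame'][200:320,330:490],(400,300));u,v=map(int,proj(b,p-[0,0,.08]))
B=cv2.resize(b['frame'][v-75:v+75,u-100:u+100],(400,300));print(u,v)
C=cv2.resize(w['frame'],(400,300));D=cv2.resize(w['frame'][100:300,200:467],(400,300))
cv2.imwrite('pics/c6.png',np.vstack([np.hstack([A,B]),np.hstack([C,D])])[:,:,::-1])
E
```

```text
clock: 10.55
eef_pos: [0.5034, -0.0784, 0.3679]
orientation: [0.001, 0.999, 0.036, 0.003]
contact_force: [0.6, -0.3, -0.6]
width: 0.185
finger_force: 25.0
clock: 11.55
eef_pos: [0.5129, -0.2472, 0.3639]
orientation: [-0.0, 0.999, 0.036, 0.0]
contact_force: [-0.1, -0.6, -1.4]
width: 0.182
finger_force: 25.0
[ 0.51291338 -0.24764558  0.3638535 ]
216 219
```

View pics/c6.png

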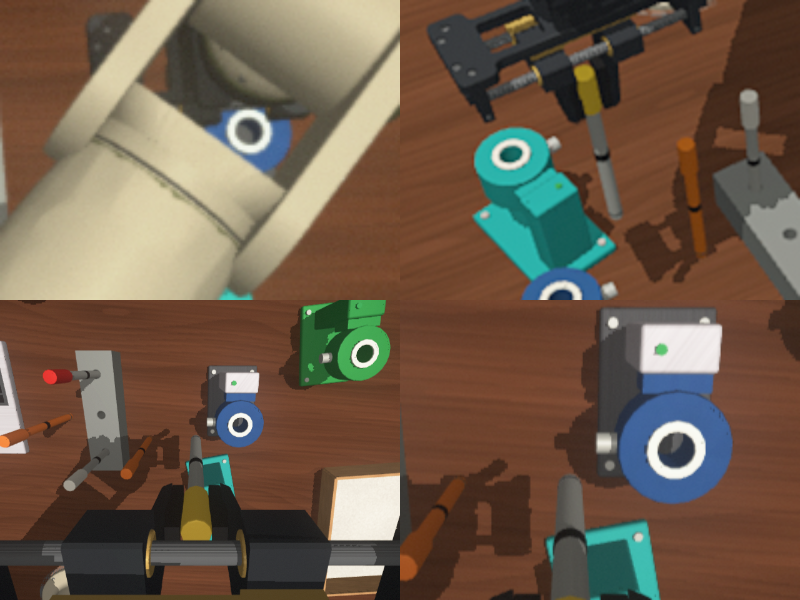

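The rod is held by its cap, straight below the jaws. Lower end is at crop (570,483) in the wrist view and (617,215) in the scene crop, and the white and red rods still stand. Moving over the coil.

```bash
python3 -m crank '[[0,-2,0,0,1],[0.1,-4,0,0,1],[0.3,-6,0,0,1],[0.3,-6.8,0,0,1],[0.3,-6.8,-1,0,1],[0.3,-6.8,-2,0,1],[0.3,-6.8,-3,0,1],[0.3,-6.8,-4,0,1],[0.3,-6.8,-4,0,1],[0.3,-6.8,-4,0,1]]'
python3 - <<'E'
from h import *
b=grab('scene');w=grab('wrist')
import pickle;pickle.dump((b,w),open('f2.pkl','wb'))
p=manip.get_state()['eef_pos'];print(p)
u,v=map(int,proj(b,[.516,-.316,.17]));u2,v2=map(int,proj(w,[.516,-.316,.14]));print(u,v,u2,v2)
B=cv2.resize(b['frame'][v-60:v+60,u-40:u+40],(400,600),interpolation=2)
D=cv2.resize(w['frame'][v2-90:v2+90,u2-60:u2+60],(400,600),interpolation=2)
cv2.imwrite('pics/c7.png',np.hstack([B,D])[:,:,::-1])
E
```

```text
clock: 12.7
eef_pos: [0.5159, -0.316, 0.3238]
orientation: [-0.0, 0.999, 0.036, -0.0]
contact_force: [0.2, -0.2, -1.0]
width: 0.183
finger_force: 25.0
[ 0.51598427 -0.3161938   0.32425074]
190 276 314 215
```

View pics/c7.png

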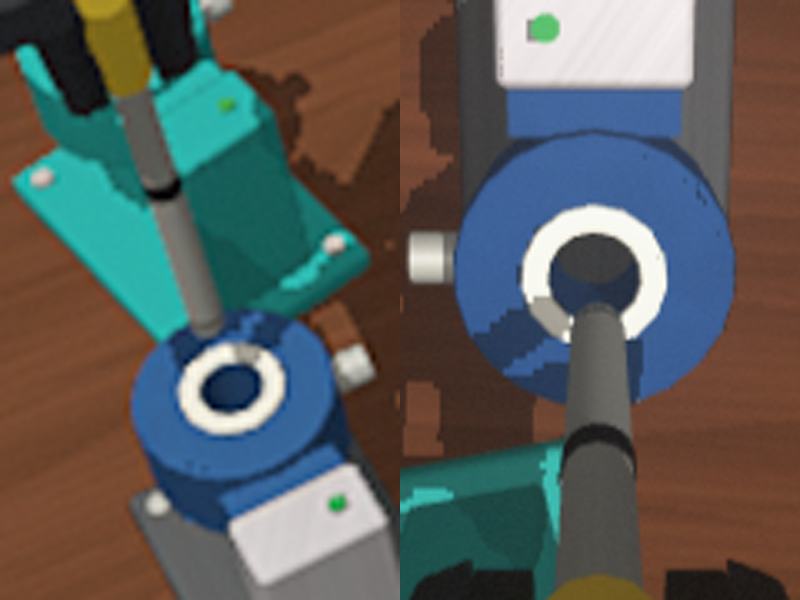

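The rod's lower end sits over the mouth. Scene crop: end (206,325), band (161,188), ring (231,388). Wrist crop: end (600,310), band (600,445), ring (594,277). The rest is numeric.

```bash
cat >> h.py <<'E'
def ring(f,u,v,r=24,th=165):
    "white ring near (u,v): outer contour ellipse"
    u,v=int(u),int(v);x=f['frame'][v-r:v+r,u-r:u+r];m=((x.min(2)>th)*255).astype(np.uint8)
    n,l,s,c=cv2.connectedComponentsWithStats(m);i=1+np.argmax(s[1:,4]);m=(l==i).astype(np.uint8)
    k=max(cv2.findContours(m,0,1)[0],key=len);(a,b),ax,an=cv2.fitEllipse(cv2.convexHull(k));return a+u-r,b+v-r,ax
def axis(f,p0,p1,n=14,hw=14):
    "midline points of grey rod between pixels p0,p1: subpixel strongest edges across"
    g=cv2.cvtColor(f['frame'],cv2.COLOR_RGB2HSV).astype(np.float32);p0=np.array(p0,float);p1=np.array(p1,float)
    d=(p1-p0)/np.linalg.norm(p1-p0);nn=np.array([-d[1],d[0]]);out=[]
    t=np.arange(-hw,hw+.1,.25)
    for s in np.linspace(0,1,n):
        q=p0+s*(p1-p0)+t[:,None]*nn;q=q.astype(np.float32)[None]
        S=cv2.remap(g[:,:,1],q[:,:,0],q[:,:,1],1)[0]
        ok=S<60;c=len(t)//2
        if not ok[c]:continue
        i=c
        while i>0 and ok[i]:i-=1
        j=c
        while j<len(t)-1 and ok[j]:j+=1
        out.append((*(p0+s*(p1-p0)+nn*(t[i]+t[j])/2),t[j]-t[i]))
    return np.array(out)
E
python3 - <<'E'
from h import *
import pickle;b,w=pickle.load(open('f2.pkl','rb'))
S=lambda x,y:np.array([150+x/5,216+y/5]);W=lambda x,y:np.array([254+(x-400)/3.3333,125+y/3.3333])
for n,f,c,e,bd,rg in(('s',b,S,(206,325),(161,188),(231,388)),('w',w,W,(600,310),(600,445),(594,277))):
    r=ring(f,*c(*rg));print(n,'ring',r,c(*rg),onz(f,r[0],r[1],.12))
    print(' mouth2end z.160',onz(f,*c(*e),.160),'band',onz(f,*c(*bd),.245))
    A=axis(f,c(*e),c(*bd));print(A.round(1).tolist())
t=grab('top');print(proj(t,[.516,-.316,.12]),t['frame'][247:257:3,424:435:3].tolist())
print(manip.get_state()['qpos'],ray(w,320,240))
E
```

```text
s ring (195.76049613952637, 293.30459213256836, (17.28977394104004, 21.192768096923828)) [196.2 293.6] [ 0.51901865 -0.3157705   0.12      ]
 mouth2end z.160 [ 0.51842218 -0.31667098  0.16      ] band [ 0.52107162 -0.31709246  0.245     ]
[[191.3, 281.0, 6.2], [190.6, 278.9, 6.8], [190.1, 276.7, 7.0], [189.4, 274.6, 6.5], [188.7, 272.5, 6.5], [188.1, 270.3, 6.8], [187.3, 268.3, 6.5], [186.6, 266.2, 6.5], [186.0, 264.0, 6.8], [185.3, 261.9, 6.8], [184.5, 259.8, 6.5], [183.8, 257.7, 7.0], [183.0, 255.7, 6.8], [182.2, 253.6, 4.0]]
w ring (311.98222160339355, 207.43238067626953, (41.88064193725586, 43.142845153808594)) [312.20058201 208.10083101] [ 0.5178698  -0.31387136  0.12      ]
 mouth2end z.160 [ 0.51959254 -0.3154386   0.16      ] band [ 0.51978354 -0.31536127  0.245     ]
[[313.0, 218.0, 12.0], [314.0, 221.1, 28.0], [312.9, 224.2, 25.8], [312.6, 227.3, 17.8], [313.0, 230.5, 17.0], [312.9, 233.6, 17.2], [313.0, 236.7, 17.5], [312.9, 239.8, 18.2], [313.0, 242.9, 19.0], [312.3, 246.0, 21.0], [312.9, 249.2, 19.2], [313.0, 252.3, 19.5], [312.9, 255.4, 20.8], [312.9, 258.5, 20.2]]
[429.39958104 251.96072451] [[[164, 152, 124], [174, 164, 132], [180, 172, 139], [184, 173, 139]], [[105, 101, 84], [157, 148, 120], [185, 171, 140], [190, 180, 145]], [[174, 165, 132], [135, 130, 98], [110, 104, 87], [192, 180, 147]], [[188, 178, 145], [190, 178, 146], [168, 161, 125], [147, 141, 116]]]
[-7.43215205e-01  4.64538230e-01  1.11769393e+00  2.97799722e-05
  1.55833568e+00  7.55697803e-01] (array([ 0.59766764, -0.30951028,  0.44684562]), array([-0.31467888, -0.0390082 , -0.94839631]))
```

Both views agree the rod is about 1.4 mm to the −y side. x is less certain, so I'm turning the hand to get a side look at x.

```bash
python3 -m crank '[[0,0.15,0,0.14,1],[0,0.15,0,0.28,1],[0,0.15,0,0.42,1],[0,0.15,0,0.56,1],[0,0.15,0,0.7,1],[0,0.15,0,0.84,1],[0,0.15,0,0.98,1],[0,0.15,0,1.12,1],[0,0.15,0,1.26,1],[0,0.15,0,1.4,1]]'
python3 -m crank '[[0,0,0,0,1],[0,0,0,0,1],[0,0,0,0,1],[0,0,0,0,1],[0,0,0,0,1],[0,0,0,0,1],[0,0,0,0,1],[0,0,0,0,1],[0,0,0,0,1],[0,0,0,0,1]]'
cat > m.py <<'E'
from h import *
def line(f,M,zb,h):
    "rod axis in view, compared with the mouth M (as seen in this view): lateral offset at end and band, mm"
    pe,pb=proj(f,[*M[:2],zb]),proj(f,[*M[:2],zb+.085])
    A=axis(f,pe+.3*(pb-pe),pe+.88*(pb-pe),20,h);w=np.median(A[:,2]);A=A[abs(A[:,2]-w)<.2*w]
    vx,vy,x,y=cv2.fitLine(A[:,:2].astype(np.float32),cv2.DIST_HUBER,0,.01,.01).ravel();n=np.array([-vy,vx])
    c=ray(f,0,0)[0];r=np.array([M[0]-c[0],M[1]-c[1],0]);r/=np.linalg.norm(r);L=np.array([-r[1],r[0],0])
    o=[]
    for z,p in((zb,pe),(zb+.085,pb)):
        g=proj(f,np.array([*M[:2],z])+L*.001)-p
        o.append((np.array([x,y])-p)@n/(g@n))
    return L[:2].round(3),np.round(o,2),w,len(A)
E
python3 - <<'E'
from m import *
st=manip.get_state();p=st['eef_pos'];zb=p[2]-.164;print(p)
w=grab('wrist');b=grab('scene');cv2.imwrite('pics/w8.png',w['frame'][:,:,::-1])
for n,f,h in(('w',w,16),('s',b,8)):
    q=proj(f,[.518,-.315,.12]);r=ring(f,*q,r=30 if n=='w' else 20);M=onz(f,r[0],r[1],.12);print(n,'ring',np.round(r[:2],1),r[2],M,q);print(line(f,M,zb,h))
import pickle;b,w=pickle.load(open('f2.pkl','rb'));print('prev',line(w,[.51787,-.31387],.16,16))
E
```

```text
clock: 13.85
eef_pos: [0.5159, -0.3148, 0.3241]
orientation: [0.0, 0.739, 0.673, 0.0]
contact_force: [-0.4, 0.8, -1.2]
width: 0.186
finger_force: 25.0
clock: 14.85
eef_pos: [0.5159, -0.3147, 0.3237]
orientation: [0.0, 0.741, 0.671, -0.0]
contact_force: [-0.6, -0.2, -1.3]
width: 0.184
finger_force: 25.0
[ 0.51585752 -0.31472706  0.32372666]
w ring [314.7 208.9] (42.95595169067383, 43.86405944824219) [ 0.51697656 -0.31289129  0.12      ] [316.16547485 211.20702043]
(array([ 0.996, -0.087]), array([-1.49, -1.27]), np.float64(19.125), 20)
s ring [195.8 293.3] (17.33609962463379, 21.16146469116211) [ 0.51900017 -0.31578141  0.12      ] [195.96699059 292.71445661]
(array([-0.097, -0.995]), array([ 0., -0.]), np.float64(7.0), 20)
prev (array([ 0.055, -0.999]), array([0.96, 1.03]), np.float64(19.125), 20)
```

x is off by −1.4 mm, y is good, and there is no lean. Correcting and lowering to just above the mouth.

```bash
python3 -m crank '[[0.1,0,0,0,1],[0.13,0,-0.5,0,1],[0.13,0,-1,0,1],[0.13,0,-1.5,0,1],[0.13,0,-2,0,1],[0.13,0,-2.5,0,1],[0.13,0,-3,0,1],[0.13,0,-3,0,1],[0.13,0,-3,0,1],[0.13,0,-3,0,1]]'
cat > m2.py <<'E'
from m import *
p=manip.get_state()['eef_pos'];zb=p[2]-.164;print(p,'end z',zb)
w=grab('wrist');b=grab('scene')
for n,f,h in(('w',w,16),('s',b,8)):
    q=proj(f,[.518,-.315,.12]);r=ring(f,*q,r=36 if n=='w' else 20);M=onz(f,r[0],r[1],.12);print(n,'ring',np.round(r[:2],1),r[2],M);print(line(f,M,max(zb,.125 if zb<.12 else 0),h))
E
python3 m2.py
```

```text
clock: 15.95
eef_pos: [0.5172, -0.3148, 0.294]
orientation: [0.0, 0.741, 0.671, 0.0]
contact_force: [-0.1, 0.6, -1.9]
width: 0.185
finger_force: 25.0
[ 0.51722659 -0.31475646  0.29400921] end z 0.13000920936896435
w ring [313. 218.] (46.773651123046875, 48.091407775878906) [ 0.51702327 -0.31281517  0.12      ]
(array([ 0.995, -0.103]), array([-0.19,  0.13]), np.float64(19.625), 16)
s ring [195.8 293.1] (17.728309631347656, 21.044567108154297) [ 0.51867733 -0.31561727  0.12      ]
(array([-0.097, -0.995]), array([ 0.49, -0.2 ]), np.float64(6.75), 19)
```

```bash
python3 -m crank '[[0,0,-0.5,0,1],[0,0,-1,0,1],[0,0,-1.5,0,1],[0,0,-2,0,1],[0,0,-2.5,0,1],[0,0,-3,0,1],[0,0,-3.5,0,1],[0,0,-4,0,1],[0,0,-4,0,1],[0,0,-4,0,1]]'
python3 m2.py; python3 -c "
from h import *
print(manip.get_state()['contact_force'])"
```

```text
clock: 17.05
eef_pos: [0.5172, -0.3148, 0.2538]
orientation: [0.0, 0.741, 0.671, -0.0]
contact_force: [-1.1, -0.3, 0.1]
width: 0.187
finger_force: 25.0
[ 0.51717011 -0.31475313  0.25376015] end z 0.08976015247730276
w ring [313.2 233.5] (53.034820556640625, 54.53298568725586) [ 0.51707908 -0.31272148  0.12      ]
(array([ 0.995, -0.102]), array([-0.43,  0.17]), np.float64(22.875), 17)
s ring [195.7 293.5] (17.218740463256836, 20.836929321289062) [ 0.51924305 -0.31603596  0.12      ]
(array([-0.097, -0.995]), array([ 0.85, -1.15]), np.float64(7.0), 10)
[-0.78585503  0.22962993 -0.63537002]
```

```bash
python3 -m crank '[[0,0,-0.5,0,1],[0,0,-1,0,1],[0,0,-1.5,0,1],[0,0,-2,0,1],[0,0,-2.5,0,1],[0,0,-3,0,1],[0,0,-3.5,0,1],[0,0,-4,0,1],[0,0,-4.5,0,1],[0,0,-4.5,0,1]]'
cat > m3.py <<'E'
from h import *
p=manip.get_state()['eef_pos'];zb=p[2]-.164;print(p,'band z exp',zb+.085)
w=grab('wrist');b=grab('scene')
for n,f,h in(('w',w,18),('s',b,8)):
    q=proj(f,[.5172,-.314,.12]);r=ring(f,*q,r=42 if n=='w' else 20);M=onz(f,r[0],r[1],.12);print(n,'ring',np.round(r[:2],1),r[2],M)
    c=ray(f,0,0)[0];rr=M-c;rr[2]=0;rr/=np.linalg.norm(rr);L=np.array([-rr[1],rr[0],0])
    g=cv2.cvtColor(f['frame'],cv2.COLOR_RGB2GRAY).astype(np.float32);hs=cv2.cvtColor(f['frame'],cv2.COLOR_RGB2HSV)
    for z in np.arange(.118,.174,.003):  # profile across: V and S
        P=np.array([proj(f,[*M[:2],z]+L*t) for t in np.arange(-.02,.0201,.001)],np.float32)[None]
        v=cv2.remap(g,P[:,:,0],P[:,:,1],1)[0]
        print('%.3f'%z,' '.join('%3d'%x for x in v))
E
python3 m3.py
```

```text
clock: 18.15
eef_pos: [0.517, -0.3145, 0.2079]
orientation: [-0.001, 0.741, 0.671, -0.0]
contact_force: [-0.2, 0.5, -0.9]
width: 0.182
finger_force: 25.0
[ 0.51697626 -0.31453933  0.20787776] band z exp 0.12887775788993772
w ring [313.6 257.8] (61.08832931518555, 65.05401611328125) [ 0.51707561 -0.31267289  0.12      ]
0.118 139 168 250 254 254 254 254 254 244  84  80  79  80  84  96  65  65  67  71  81  82  74  67  67  68  93  84  83  83  83  83  85 203 255 255 255 255 255 255 167 147
0.121 140 160 255 255 255 255 255 255 246  83  80  79  81  81  69  67  81 107 117 126 128 120 113  91  71  70  82  83  84  83  83  89 229 255 255 255 255 255 236 148 147
0.124 142 141 219 255 255 255 255 255 254 107  81  81  80  80  66  84 120 130 129 131 133 131 132 130 100  71  76  84  83  83  83 116 253 255 255 255 255 255 200 147 146
0.127 141 141 163 253 255 255 255 255 255 221  83  80  80  80  74 122 127 130 130 131 133 132 130 132 129  93  77  84  84  83  84 150 255 255 255 255 255 255 154 147 147
0.130 140 141 142 223 255 255 255 255 255 250  92  82  81  81  93 126 127 129 131 131 131 131 131 1
[... 5079 characters left out ...]
  28  27  27  26  26
0.163  31  32  32  31  31  30  30  30  30  30  31  31  31  30  32  34  32  31  32  31  29  29  30  30  28  29  30  30  31  31  30  30  30  31  31  30  30  30  29  30  32
0.166  31  30  30  30  30  30  30  29  28  28  29  29  30  30  30  31  30  30  31  28  26  27  29  31  30  29  29  29  29  29  28  29  30  31  31  31  31  30  30  30  29
0.169  33  30  34  38  39  36  33  33  35  36  34  32  31  35  36  37  34  33  31  32  32  32  32  30  34  35  36  35  32  31  32  34  34  33  30  32  34  34  34  32  31
0.172  62  57  54  54  59  62  63  58  54  56  59  62  61  57  57  58  61  66  58  53  52  55  60  59  55  54  54  59  60  54  53  53  60  61  54  51  51  53  57  57  54
```

x is centred: bore spans 8.7–31.6 and rod 14–25.5 on the mm scale. Lowering the last 9 mm, then checking y and band height in the scene view against the earlier unobstructed ring pixel.

```bash
python3 -m crank '[[0,0,-0.2,0,1],[0,0,-0.4,0,1],[0,0,-0.6,0,1],[0,0,-0.8,0,1],[0,0,-0.9,0,1],[0,0,-0.9,0,1],[0,0,-0.9,0,1],[0,0,-0.9,0,1],[0,0,-0.9,0,1],[0,0,-0.9,0,1]]'
cat > m4.py <<'E'
from h import *
st=manip.get_state();p=st['eef_pos'];print(p,st['contact_force'],'band z exp',p[2]-.079)
b=grab('scene');w=grab('wrist')
rw=ring(w,*proj(w,[.5172,-.314,.12]),r=44);Mw=onz(w,rw[0],rw[1],.12)
for f,M,z0,z1 in((b,onz(b,195.8,293.3,.12),.100,.150),(w,Mw,.100,.140)):
    c=ray(f,0,0)[0];rr=M-c;rr[2]=0;rr/=np.linalg.norm(rr);L=np.array([-rr[1],rr[0],0]);print(M)
    g=cv2.cvtColor(f['frame'],cv2.COLOR_RGB2GRAY).astype(np.float32)
    for z in np.arange(z0,z1,.002): # z here: height of the rod's near surface, 6 mm towards the camera
        P=np.array([proj(f,np.array([*M[:2],z])-rr*.006+L*t) for t in np.arange(-.014,.01401,.001)],np.float32)[None]
        print('%.3f'%z,' '.join('%3d'%x for x in cv2.remap(g,P[:,:,0],P[:,:,1],1)[0]))
E
python3 m4.py
```

```text
clock: 19.25
eef_pos: [0.5172, -0.3147, 0.1998]
orientation: [0.0, 0.741, 0.671, 0.0]
contact_force: [-0.2, -0.1, -0.7]
width: 0.182
finger_force: 25.0
[ 0.51716889 -0.31470822  0.19976715] [-0.19767218 -0.12003793 -0.6886781 ] band z exp 0.12076715320263372
[ 0.51904221 -0.3157036   0.12      ]
0.100  51  49  50  62  75  88 100 103 111 127 141 146 141 130 133 139 141 138 124 110  91  74  77  80  82  85  88  90  90
0.102  50  47  52  64  89 111 128 145 163 183 188 197 196 199 194 192 185 181 178 171 159 140 125 104  83  78  81  84  87
0.104  51  52  65  77 114 151 172 189 203 219 227 229 225 224 226 226 224 219 212 208 203 196 188 167 148 125 105  88  83
0.106  60  68  87 112 157 188 210 224 233 235 237 238 239 240 242 238 234 233 233 234 231 222 215 206 194 180 145 117  96
0.108  77  98 117 146 187 216 237 238 240 239 239 240 241 239 238 236 237 240 239 238 237 236 234 233 222 206 181 147 109
0.110 107 125 144 167 194 219 238 240 239 236 231 226 224 226 227 227 225 224 229 234 238 239 237 236 234 228 217 190 154
0.112 136 148 158 163 183 213 230 238 226 213 199 190 198 201 196 193 1
[... 4146 characters left out ...]
81  81  79  66  72 111 131 132 133 134 132 110  74  69  81  85  84  85  84 175 255 255 255
0.132 233 234 233 168  85  81  82  82  77  69 100 130 132 133 132 134 134 133 101  73  81  85  84  85  85 174 255 255 255
0.134 234 234 232 166  85  82  81  82  77  85 125 129 132 132 133 134 132 133 128  83  81  85  85  85  87 196 255 255 255
0.136 236 238 237 207  84  81  81  82  79  96 128 129 132 131 134 133 132 133 132  98  83  84  85  85  86 223 255 255 255
0.138 251 254 254 251  84  81  81  82  81 110 128 129 131 133 133 132 133 133 132 116  86  85  85  85  88 243 255 255 255
0.140 255 255 255 255 112  82  82  83  83 120 127 129 131 132 132 133 132 134 132 125  84  84  84  85  98 255 255 255 255
```

Rod centred in x (14.0 vs bore 14.1). Band height comes out at 0.121–0.123 and the force is only the rod's weight. Lowering 1 mm, settling and handing in.

```bash
python3 -m crank '[[0,0,-0.05,0,1],[0,0,-0.1,0,1],[0,0,-0.1,0,1],[0,0,-0.1,0,1],[0,0,-0.1,0,1],[0,0,-0.1,0,1],[0,0,-0.1,0,1],[0,0,-0.1,0,1],[0,0,-0.1,0,1],[0,0,-0.1,0,1]]'
python3 -c "
from plant import manip
print(manip.hand_in())"
```

```text
clock: 20.35
eef_pos: [0.5172, -0.3147, 0.1987]
orientation: [0.0, 0.741, 0.671, 0.0]
contact_force: [0.2, 0.2, -0.6]
width: 0.184
finger_force: 25.0
the job is handed in; nothing more can be done
None
```

I handed the job in at 20.4 s, but the judge gave no verdict: the screen stands at about 1.73 rad (99°) and untouched, and the gripper holds the yellow-capped rod still in the blue coil's bore, its band about level with the mouth ring (estimated within 3 mm) and no coil contact felt.

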